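# Sort casts and impression trays at the dental bench

### The arm

A 7-joint arm with a two-finger parallel gripper is mounted at the origin on the work surface. World frame = base frame: x ahead of the robot, y to its left, z up, the work surface at z = 0. Lengths are in mm, angles in degrees, forces in N, time in s.
With the tool pointing down it reaches from about 425 to 800 mm from the base axis. Payload 8.3 kg.
Tool frame: the origin (TCP) lies midway between the tips of the shut fingers; the grasp point (between the pads) lies 19 mm behind it (ctrl.grip_depth is the distance from the TCP to the grasp point, in mm); z points along the fingers, y is the line along which they close (so a half turn about z gives the same grasp; the last joint's range is limited). The gripper opens to 85 mm and grips with 20 to 120 N. Pads are 22 mm wide; open, the fingers measure 114 mm over their backs; the gripper's body (76 mm by 85 mm) begins 54 mm behind the grasp point. The pads swing forward as they close: fully open they stand 13 mm farther back than shut.
Start: joints at [-67.03, 21.967, 0.94, 78.501, -0.361, 79.538, -2.664], TCP at [279.542, 558.981, 231.279] pointing down, gripper open.
Joint ranges: [-169.22, 169.22], [-14.56, 117.87], [-87.37, 89.26], [10.42, 133.3], [-82.24, 262.24], [0.94, 117.77], [-172.7, 172.7]. Speed limits (degrees/s): [136.94, 136.94, 172.46, 172.46, 180, 180, 180].

### API

Orientations are given as [roll, pitch, yaw] about the fixed x, y, z axes, in that order (R = Rz(yaw) Ry(pitch) Rx(roll)).
In Python, from station import ctrl, jaws, kinematics, eyes, order gives the robot as it stands. The module is installed in compiled form; this text tells all that it offers. Calls block until the motion is done:
- ctrl.movep(position, orientation): joint-space move of the TCP to a pose.
- ctrl.move_straight(position, attitude=None, feed=150, force_limit=None): straight line of the TCP; attitude=None keeps the orientation; feed is the mean speed in mm/s. With force_limit (N) it stops when the force on the tool has changed by that much, and returns True; else False.
- ctrl.movej(angles): joint-space move.
- jaws.move_gripper(opening): opening from 0.0 (shut) to 1.0 (fully open); the grip force is fixed at half the most; returns when the fingers have stopped.
- ctrl.pause(seconds).
- kinematics.solve_ik(position, orientation): joint angles nearest the present ones, or None.
- eyes.grab_frame(name): name is "scene" or "top" or "wrist"; returns a dict with "frame" (384x512x3 uint8, red, green, blue), "intrinsics" (3x3 intrinsics, pixels), "k1" (the pictures are not rectified: a ray, as slopes to the right and down, at radius r is drawn at 1 + k1 r^2 times it, then the intrinsics apply), "R" (3x3) and "t" (3): a world point X has camera coordinates R X + t. Camera axes: x right, y down, z forward; pixel columns grow to the right and rows downward; lengths in mm; the calibration is good to about 2 mm. A picture is of the moment at which its call begins. There is no depth.
A pose or a line that the arm cannot do raises ctrl.Unreachable and nothing moves.
- order.close_job(): hands the job in; it is judged then, once.
Readings, each from a call of its own:
- ctrl.read_clock(): time.
- ctrl.read_qpos(): joint angles.
- ctrl.read_dq(): joint speeds.
- ctrl.read_effort(): joint torques, N m.
- ctrl.read_ee_pos(): TCP position.
- ctrl.read_ee_rot(): TCP orientation.
- ctrl.read_force(): force on the tool from outside, world axes, zero at the start.
- ctrl.read_torque(): the same for the moment, N m.
- ctrl.read_gripper_width(): opening from 0.0 (shut) to 1.0 (fully open).
- ctrl.read_grasp_force(): force on a finger pad.
Only numpy, scipy, OpenCV 4.12 (cv2) and the standard library are available. Lean on these libraries where they do the work, as an engineer would, in place of code of your own. Each camera call takes 0.05 s, during which the arm holds its last target. There are 200 camera calls.

### The job

Lift the steel keeper bar straight up and level, both ends together, out of the cast carrier's two brackets and park it centred in the two forks of the bar stand. Sort the bench: with the bar off, the full-arch plaster cast goes into the carrier's wide bay and the half-arch cast into its narrow bay, both sitting upright on the bay floor and set down without dropping them, and the two metal impression trays go into the steel dish, each lying flat and right way up on its floor. Do not shift or tip the jar and the glass beaker, and leave everything released and at rest.

Things in the scene. Friction and masses are not known exactly. Their poses are not given: they have to be found in the camera images.
- bar: Keeper bar: square steel bar, 14 x 14 mm, 210 mm long, 0.15 kg. At the start it lies level along the carrier's y in its two brackets, over both bays, so that no cast fits in until it is off. Origin: centre of its underside; y along the bar, z up. Grip it at its middle, across x (14 mm).
- carrier: Grey open box, fixed, 92 (x) by 154 mm (y); walls 14 high, 4 thick; floor 4 thick. Origin: centre of underside, z up. A divider makes the wide bay (inside 84 x 92 mm, centre y = -27 mm) and the narrow bay (84 x 50, centre y = +48), both at x = 0. Outside the end walls, at y = -83 and +83, dark U brackets 12 thick along y hold the bar: slot 22 wide in x, floor at z = 34, prong tops z = 56 mm.
- stand: Bar stand, fixed: dark wooden base plate 70 mm (x) by 150 mm (y), 8 mm thick, with two dark steel U forks, 12 mm thick along y, at y = -60 and +60 mm: slot 36 mm wide in x, slot floor at z = 30 mm, prong tops at z = 50 mm. Origin: centre of the underside; z up. The parked bar lies along y with its underside at z = 30 mm.
- dish: Steel dish, fixed: shallow open rectangular stainless dish, outside 136 mm (x) by 220 mm (y), 15 mm high, walls and floor 3 mm. Origin: centre of its underside; z up. Both impression trays fit side by side along y.
- cast_full: Full-arch plaster cast: cream, D-shaped from above, 60 mm wide (x), 60 deep (y = -30, flat back, to +30, round front); base 30 mm high with a full horseshoe of teeth on top, 41 mm in all, 0.15 kg. Origin: centre of underside, z up. Flat sides at x = -30 and +30 from y = -30 to 0: grip across x, e.g. at y = -10 mm, in the lower 30 mm.
- cast_half: Half-arch plaster cast: cream rectangular block, 54 mm (x) by 30 mm (y), 30 mm high, with a single row of six teeth on top, 41 mm in all, about 0.07 kg. Origin: centre of the underside; z up. Grip by its ends, across x (54 mm), or across y (30 mm), in the lower 30 mm.
- tray_upper: Metal impression tray, upper: aluminium, U-shaped rim 18 mm high, raised solid plate (palate) in the middle; body 56 mm wide (x) and 56 long (y = -28 to +28), flat handle 14 mm wide at rim height out to y = +56 mm; 0.06 kg. Origin: centre of the body's underside, z up. Grip across x outside the side walls (56 mm, flat from y = -28 to +16).
- tray_lower: Metal impression tray, lower: same outline, rim, handle and axes as the upper one (56 x 56 x 18 mm body, handle to y = +56 mm), but open in the middle, two thin inner walls instead of the palate; about 0.05 kg. Origin: centre of the body's underside; z up. Grip across x (56 mm).
- jar: Bystander: small closed amber glass jar with black cap, 44 mm across, 50 mm high, standing among the things to sort. Origin: centre of its underside. Leave it.
- beaker: Bystander: small open clear glass beaker, 44 mm across, 55 mm high, standing between two of the targets. Origin: centre of its underside. Leave it.
Not all that is in view belongs to the job. What is shaped like the tray_upper but orange or red is not meant.

How it is judged:
By the outcome, as a careful person would: the job done as asked, in the order asked, and still so for the second after the job is handed in, with the robot touching nothing.
It also fails if it takes over 122 s, if anything falls off the work surface, if the arm or the gripper's body presses on something with over 40 N, if the wrist force passes 120 N, or if a joint passes its speed limit or range.

## Working session

There is one attempt and no reset: what is moved stays moved. The work goes in short steps, each a Python script; the robot and the scene stay as the last script left them, time stands still between calls to the robot, and variables do not carry over. Pictures are saved under pics/ and viewed, at most 14 in all, crops included, and the job is handed in when it is done.

```bash
mkdir -p pics; ls; python3 - <<'E'
from station import ctrl,eyes
import cv2,numpy as np,pickle
d={}
for n in("scene","top","wrist"):
    f=eyes.grab_frame(n);d[n]=f
    print(n,f["intrinsics"].tolist() if hasattr(f["intrinsics"],'tolist') else f["intrinsics"],f["k1"],np.round(f["R"],3).tolist(),np.round(f["t"],1).tolist())
pickle.dump(d,open("f0.pkl","wb"))
for n in("scene","top"):
    cv2.imwrite(f"pics/{n}0.png",cv2.resize(d[n]["frame"][:,:,::-1],(800,600),interpolation=cv2.INTER_CUBIC))
print(ctrl.read_clock(),ctrl.read_ee_rot(),ctrl.grip_depth)
E
```

```text
pics
scene [[498.430632441578, 0.0, 250.67339788347232], [0.0, 498.430632441578, 188.0355791150258], [0.0, 0.0, 1.0]] -0.01607164731871932 [[-0.342, 0.94, -0.009], [0.783, 0.28, -0.555], [-0.519, -0.197, -0.832]] [160.1, -326.8, 1562.3]
top [[366.061681264868, 0.0, 258.6036081195117], [0.0, 366.061681264868, 194.29126081681653], [0.0, 0.0, 1.0]] -0.10026305764111086 [[-0.002, -1.0, 0.012], [-0.989, 0.0, -0.148], [0.148, -0.013, -0.989]] [-18.3, 449.6, 820.2]
wrist [[302.481911072191, 0.0, 256.17638136818266], [0.0, 302.481911072191, 189.9588444668153], [0.0, 0.0, 1.0]] -0.04557465527203077 [[0.447, 0.895, -0.001], [0.854, -0.426, 0.298], [0.266, -0.134, -0.955]] [-623.9, -38.0, 379.7]
0.15 [-1.79914087e+02  1.55365929e-03  1.53429544e+02] 18.700000000000003
```

View pics/scene0.png

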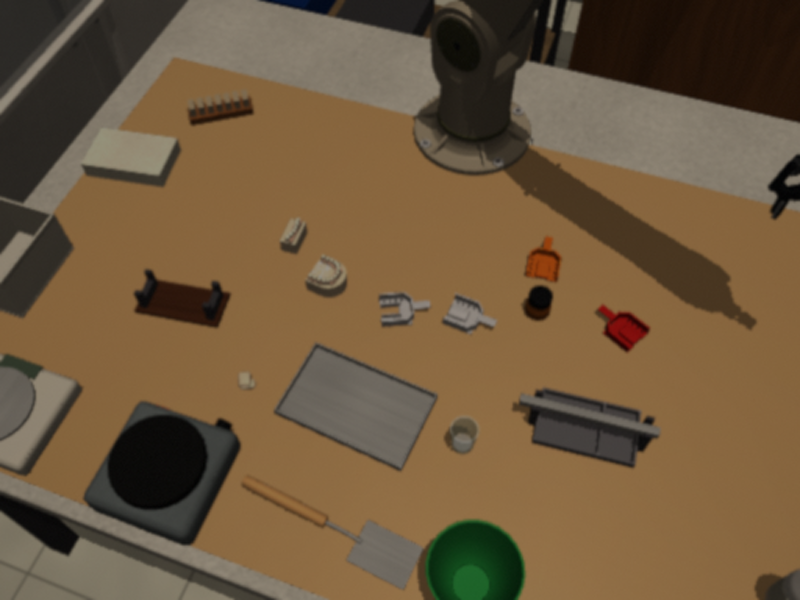

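View pics/top0.png

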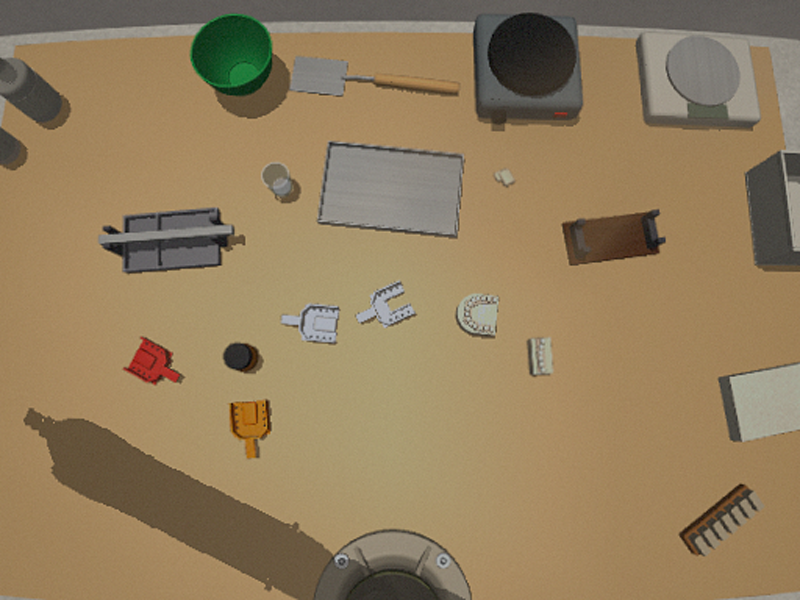

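The scene and top pictures, in 800x600 pixels. Top view:
- The bar is on the carrier at (172,240), with the narrow bay on the left (+y side).
- The stand is at (612,238) and the dish at (392,188).
- Full cast: (478,315). Look-alikes are the small cream fragment at (505,177) and the white blocks at the far right. The half cast is at (540,357); the brush-like rack at (720,520) could be mistaken for it.
- tray_upper is the grey tray with a palate at (318,323). Look-alikes are the red tray at (150,360), the orange tray at (250,415) and the open grey tray_lower at (390,305).
- The jar is at (240,357) and the beaker at (277,180).

Next I measure with colour masks.

```bash
cat > h.py <<'E'
import numpy as np,cv2
from scipy.spatial.transform import Rotation as Ro
def rays(f,px):
    K=np.array(f["intrinsics"],float);px=np.asarray(px,float).reshape(-1,2)
    d=(px-K[:2,2])/K[[0,1],[0,1]];n=d.copy()
    for _ in range(20): n=d/(1+f["k1"]*(n**2).sum(1,keepdims=True))
    R=np.array(f["R"]);t=np.array(f["t"]).ravel()
    return -R.T@t,np.c_[n,np.ones(len(n))]@R
def on_plane(f,px,z):
    C,D=rays(f,px);return (C+D*((z-C[2])/D[:,2:]))[:,:2]
def project(f,X):
    c=np.atleast_2d(X)@np.array(f["R"]).T+np.array(f["t"]).ravel();n=c[:,:2]/c[:,2:]
    n=n*(1+f["k1"]*(n**2).sum(1,keepdims=True));K=np.array(f["intrinsics"]);return n*K[[0,1],[0,1]]+K[:2,2]
def blob(mask,box):
    m=np.zeros_like(mask);x0,y0,x1,y1=box;m[y0:y1,x0:x1]=mask[y0:y1,x0:x1]
    cs,_=cv2.findContours(m,cv2.RETR_EXTERNAL,cv2.CHAIN_APPROX_NONE)
    return max(cs,key=cv2.contourArea)[:,0,:]
def rect(P):
    (c,s,a)=cv2.minAreaRect(P.astype(np.float32));c=np.array(c)
    if s[0]<s[1]: s=s[::-1];a+=90
    return c,s,(a+90)%180-90   # centre, (long,short), yaw of long axis
E
python3 - <<'E'
import pickle,cv2,numpy as np
from h import *
d=pickle.load(open("f0.pkl","rb"));f=d["top"];im=f["frame"];S=4
big=cv2.resize(im,None,fx=S,fy=S,interpolation=cv2.INTER_CUBIC)
hsv=cv2.cvtColor(big,cv2.COLOR_RGB2HSV);sat,val=hsv[...,1],hsv[...,2]
low=((sat<85)).astype(np.uint8)*255
lite=((sat<85)&(val>120)).astype(np.uint8)*255
dark=((val<88)).astype(np.uint8)*255
o=big.copy()
def go(n,m,box,z):
    b=[int(v*S/1.5625) for v in box];c=blob(m,b);cv2.drawContours(o,[c.reshape(-1,1,2)],-1,(255,0,0),2)
    P=on_plane(f,(c+.5)/S-.5,z);r=rect(P);M=cv2.moments(P.astype(np.float32).reshape(-1,1,2))
    print(n,"c",np.round(r[0],1),"size",np.round(r[1],1),"yaw long",round(r[2],1),"cent",np.round([M["m10"]/M["m00"],M["m01"]/M["m00"]],1))
go("carrier",low,(90,195,245,285),14)
go("bar",lite,(90,215,245,255),48)
go("dish",low,(305,130,475,245),15)
go("stand",dark,(555,200,672,275),8)
go("full",low,(450,285,505,345),30)
go("half",low,(522,330,558,382),35)
go("upper",low,(270,295,350,350),18)
go("lower",low,(352,272,425,335),18)
go("jar",dark,(215,338,256,374),50)
go("beaker",low,(255,155,305,205),40)
c=lambda a,b,e,g:cv2.resize(o[int(b*2.56):int(g*2.56),int(a*2.56):int(e*2.56)],(800,int(800*(g-b)/(e-a))))
cv2.imwrite("pics/ov.png",np.vstack([c(90,125,390,345),c(390,125,690,390)])[:,:,::-1][::1,::1] if 0 else cv2.resize(c(80,130,690,390),(800,341))[:,:,::-1])
E
```

```text
carrier c [554.7 358.8] size [222.5  96.8] yaw long -85.7 cent [555.7 353.8]
bar c [569.9 347.3] size [211.5  43.3] yaw long -85.5 cent [555.7 348.3]
dish c [638.   2.] size [223.3 142.6] yaw long 84.3 cent [638.2   1.9]
stand c [ 562.5 -371.2] size [134.8  72. ] yaw long -81.0 cent [ 559.7 -385.5]
full c [ 435.7 -126.6] size [64.6 63.4] yaw long -7.2 cent [ 435.3 -129.3]
half c [ 371.6 -220. ] size [56.1 36.8] yaw long 2.3 cent [ 371.4 -220.2]
upper c [425.  125.7] size [90.8 61.6] yaw long 85.9 cent [424.5 116.2]
lower c [452.7  11.4] size [99.3 93.7] yaw long 90.0 cent [446.   13.1]
jar c [368.5 221.1] size [47.1 41.9] yaw long -89.7 cent [369.4 219.9]
beaker c [645.4 175.2] size [61.2 45.5] yaw long 47.3 cent [644.7 177.7]
```

View pics/ov.png

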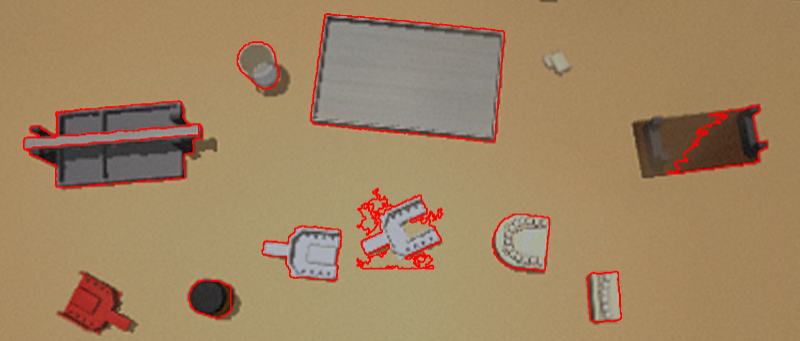

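The overlay shows the grey tray with a palate (crop (317,252)) as tray_upper and the open one ((405,230)) as tray_lower. The masks fit well except on the stand and the lower tray, so I redo those two and hover over the bar with the wrist camera.

```bash
python3 - <<'E'
import pickle,cv2,numpy as np
from h import *
from station import ctrl,eyes,kinematics
d=pickle.load(open("f0.pkl","rb"));f=d["top"];im=f["frame"];S=4
big=cv2.resize(im,None,fx=S,fy=S,interpolation=cv2.INTER_CUBIC)
hsv=cv2.cvtColor(big,cv2.COLOR_RGB2HSV);sat,val=hsv[...,1],hsv[...,2]
o=big.copy()
def go(n,m,box,z):
    b=[int(v*S/1.5625) for v in box];c=blob(m.astype(np.uint8)*255,b);cv2.drawContours(o,[c.reshape(-1,1,2)],-1,(255,0,0),2)
    P=on_plane(f,(c+.5)/S-.5,z);r=rect(P);M=cv2.moments(P.astype(np.float32).reshape(-1,1,2))
    print(n,"c",np.round(r[0],1),"size",np.round(r[1],1),"yaw long",round(r[2],1),"cent",np.round([M["m10"]/M["m00"],M["m01"]/M["m00"]],1))
def at(x,y): q=int(x*2.56),int(y*2.56);print(hsv[q[1],q[0]])
for p in((600,240),(630,235),(560,215),(600,280),(575,245)):at(*p)
go("stand",(val<118),(555,200,672,275),8)
for s in(40,55,70):go("lower",sat<s,(352,272,425,335),18)
cv2.imwrite("pics/ov2.png",np.hstack([cv2.resize(o[500:720,1400:1740],(400,260)),cv2.resize(o[690:870,890:1100],(303,260))])[:,:,::-1])
t=ctrl.read_clock()
ctrl.movep([556,348,260],[180,0,94.5]);print(ctrl.read_clock()-t,ctrl.read_qpos())
w=eyes.grab_frame("wrist");pickle.dump(w,open("w1.pkl","wb"));cv2.imwrite("pics/w1.png",w["frame"][:,:,::-1])
X=kinematics.solve_ik
for p,y in(([563,-385,60],99),([436,-127,8],83),([372,-220,8],92),([425,118,0],86),([638,2,100],84)):
  for dy in(0,180,-180): r=X(p,[180,0,y+dy]);print(p,y+dy,None if r is None else np.round(r))
E
```

```text
[ 12 123  91]
[ 14 154  76]
[ 18 110 162]
[ 18 114 164]
[14 83 71]
stand c [ 561.5 -355.5] size [166.8  74.5] yaw long -82.2 cent [ 560.6 -351.9]
lower c [445.9  14.8] size [84.2 58.3] yaw long -64.5 cent [448.8   9.2]
lower c [446.   14.8] size [84.9 59.1] yaw long -64.7 cent [448.9   9.1]
lower c [446.2  14.8] size [85.7 60.5] yaw long -64.7 cent [449.1   9. ]
1.3167 [-47.14334997  26.01125713  18.41590176  70.69707452  -8.08285675
  84.5504505  -24.94871599]
[563, -385, 60] 99 [  5.  42.  42.  82. -29.  67.  60.]
[563, -385, 60] 279 [   1.   45.   50.   82.  -35.   69. -116.]
[563, -385, 60] -81 [   1.   45.   50.   82.  -35.   69. -116.]
[436, -127, 8] 83 [-21.  18.  38. 120. -16.  46.  19.]
[436, -127, 8] 263 [ -48.   42.   78.  121.  -50.   60. -131.]
[436, -127, 8] -97 [ -48.   42.   78.  121.  -50.   60. -131.]
[372, -220, 8] 92 [-19.  19.  52. 123. -21.  46.  48.]
[372, -220, 8] 272 [ -36.   38.   78.  124.  -46.   57. -109.]
[372, -220, 8] -88 [ -36.   38.   78.  124.  -46.   57. -109.]
[425, 118, 0] 86 [-40.  16.  23. 122.  -9.  44. -15.]
[425, 118, 0] 266 [-18.  15.  -1. 121.   1.  44. 156.]
[425, 118, 0] -94 [-18.  15.  -1. 121.   1.  44. 156.]
[638, 2, 100] 84 [-22.  30.  27.  87. -14.  66.   1.]
[638, 2, 100] 264 [ -1.  29.  -3.  86.   1.  65. 170.]
[638, 2, 100] -96 [ -1.  29.  -3.  86.   1.  65. 170.]
```

View pics/ov2.png

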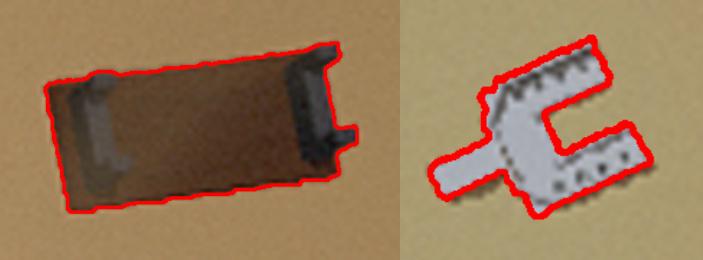

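View pics/w1.png

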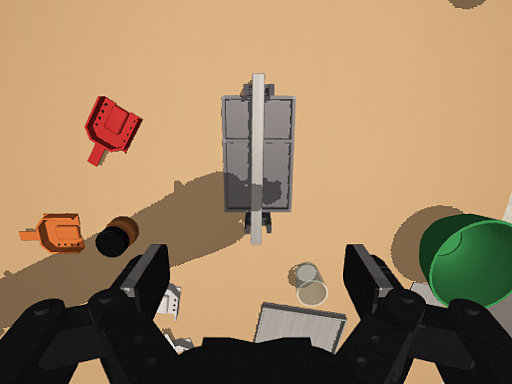

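The wrist view shows the bar running from (258,73) to (257,244) over the carrier (222..295, 96..212), which has its narrow bay at the top (+y). The overlays fit the lower tray and the stand, apart from the far fork. Next I measure the bar and carrier in this view, then hover over the stand.

```bash
python3 - <<'E'
import pickle,cv2,numpy as np
from h import *
from station import ctrl,eyes
w=pickle.load(open("w1.pkl","rb"));S=3
def big(w):
    b=cv2.resize(w["frame"],None,fx=S,fy=S,interpolation=cv2.INTER_CUBIC);return b,cv2.cvtColor(b,cv2.COLOR_RGB2HSV)
b,h=big(w);o=b.copy()
def go(f,n,m,box,z):
    c=blob(m.astype(np.uint8)*255,[v*S for v in box]);cv2.drawContours(o,[c.reshape(-1,1,2)],-1,(255,0,0),1)
    P=on_plane(f,(c+.5)/S-.5,z);r=rect(P);print(n,np.round(r[0],1),np.round(r[1],1),round(r[2],1))
for p in((258,90),(257,130),(257,190),(240,115),(223,120)):print(h[p[1]*S,p[0]*S])
go(w,"bar",(h[...,1]<70)&(h[...,2]>128),(240,60,272,250),48)
go(w,"carrier",(h[...,1]<85),(210,94,305,216),14)
ctrl.movep([556,150,260],[180,0,94.5])
ctrl.movep([560,-365,260],[180,0,99])
w=eyes.grab_frame("wrist");pickle.dump(w,open("w2.pkl","wb"))
cv2.imwrite("pics/w2.png",np.hstack([o[150:780,600:930],cv2.resize(w["frame"],None,fx=1.3,fy=1.3)[:500,:450] if 0 else np.zeros((630,1,3),np.uint8)])[:600,:,::-1])
cv2.imwrite("pics/w3.png",w["frame"][:,:,::-1]);print(ctrl.read_clock())
E
```

```text
[ 17  22 207]
[ 17  20 204]
[ 13  21 107]
[  7  16 142]
[160   6 130]
bar [556.4 387. ] [129.8  24.3] -85.5
carrier [555.  349.4] [160.8  93. ] -85.4
4.2417
```

View pics/w3.png

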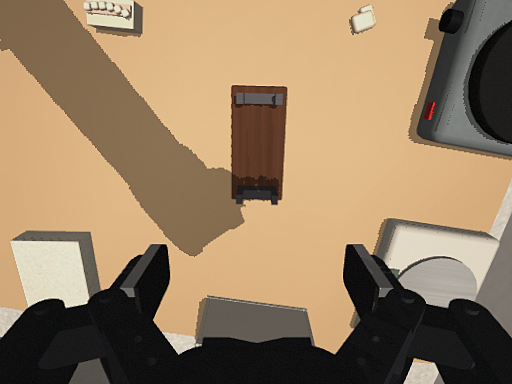

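The stand's base corners in the wrist view are about (231,86), (286,87), (283,199) and (232,199), with forks at (258,98) and (257,194). I cast these rays and the bar's end pixels, then pick the bar.

```bash
python3 - <<'E'
import pickle,cv2,numpy as np
from h import *
from station import ctrl
w=pickle.load(open("w1.pkl","rb"));v=pickle.load(open("w2.pkl","rb"))
print("bar",on_plane(w,[(258.5,73),(257,244)],48).round(1).tolist(),"carrier",on_plane(w,[(222,96),(296,96),(292,212),(225,212)],14).mean(0))
c=on_plane(v,[(231,86),(286,87),(283,199.5),(232,199.5)],8);print("stand",c.round(1).tolist(),c.mean(0))
for k in((0,3),(1,2)):print(np.degrees(np.arctan2(*(c[k[0]]-c[k[1]])[::-1])))
h=cv2.cvtColor(v["frame"],cv2.COLOR_RGB2HSV);print([h[y,x].tolist() for x,y in((258,150),(225,150),(225,190),(290,150))])
m=((h[...,2]<115)&~((h[...,0]>14)&(h[...,1]<150)&(h[...,2]>85))).astype(np.uint8)*255
b=blob(m,(222,76,296,215));r=rect(on_plane(v,b,8));print(r)
f=pickle.load(open("f0.pkl","rb"))["top"]
px=lambda u,y:((1400+u*.85)/4,(500+y*220/260)/4)
print("top",on_plane(f,[px(47,87),px(70,212),px(338,180)],8).round(1).tolist())
E
```

```text
bar [[547.0, 451.1], [563.0, 243.1]] carrier [556.10551162 350.644743  ]
stand [[515.0, -281.1], [582.6, -271.4], [606.1, -417.1], [536.6, -428.4]] [ 560.06988919 -349.51070326]
98.35607220918423
99.17627578319194
[[10, 147, 92], [17, 96, 226], [16, 101, 136], [17, 97, 226]]
(array([ 559.44537354, -352.10272217]), (155.40655517578125, 68.97035217285156), -82.28388690948486)
top [[581.4, -271.7], [514.1, -280.7], [532.3, -428.0]]
```

```bash
python3 - <<'E'
from station import ctrl,jaws,eyes
import cv2
D=[180,0,94.5]; x,y=555.3,347.8; Z=26
ctrl.movep([556,0,260],[180,0,96]);ctrl.movep([x,y,150],D)
print(ctrl.move_straight([x,y,Z],D,feed=100,force_limit=15))
jaws.move_gripper(0.0);print("w",ctrl.read_gripper_width(),ctrl.read_grasp_force(),ctrl.read_force())
ctrl.move_straight([x,y,160],D,feed=80)
print(ctrl.read_gripper_width(),ctrl.read_force(),ctrl.read_clock())
f=eyes.grab_frame("wrist");cv2.imwrite("pics/w4.png",f["frame"][:,:,::-1])
E
```

```text
False
w 0.1518267911112391 59.130295515060425 [0.7759383  0.19383289 1.44005881]
0.15085435201505146 [ 0.31344537  0.72890954 -2.57330576] 10.8417
```

View pics/w4.png

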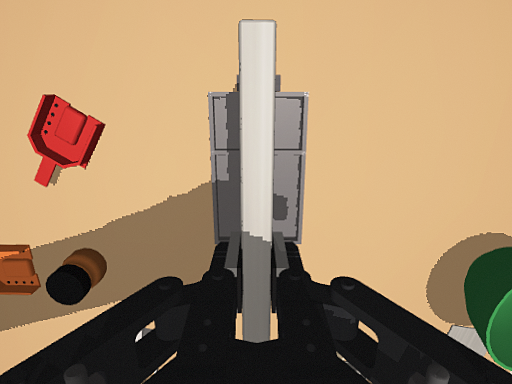

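The bar is held level, with its far end at (257,20). I check the grip offset and park it.

```bash
python3 - <<'E'
from station import ctrl,jaws,eyes
import cv2,numpy as np
from h import *
f=eyes.grab_frame("wrist");e=on_plane(f,[(257.5,20)],182)[0]
off=np.hypot(*(e-[555.3,347.8]))-105;print("bar centre offset along +y",off)
off=np.clip(off,-4,4)
ya=8.0; u=np.array([-np.sin(np.radians(ya)),np.cos(np.radians(ya))])
p=np.array([558.5,-349.7])-off*u; D=[180,0,90+ya]
ctrl.movep([556,0,170],[180,0,96]);ctrl.movep([*p,110],D)
ctrl.move_straight([*p,25],D,feed=80,force_limit=15)
print(ctrl.move_straight([*p,20.5],D,feed=12,force_limit=4),ctrl.read_ee_pos(),ctrl.read_force())
jaws.move_gripper(0.45)
ctrl.move_straight([*p,70],D,feed=100);ctrl.move_straight([*p,180],D,feed=250)
ctrl.movep([540,-150,260],[180,0,95])
print(ctrl.read_clock())
f=eyes.grab_frame("top");cv2.imwrite("pics/t1.png",cv2.resize(f["frame"][90:250,60:450],(800,328),interpolation=cv2.INTER_CUBIC)[:,:,::-1])
E
```

```text
bar centre offset along +y -2.315625345457889
True [ 558.51067599 -347.59126916   22.21615519] [-0.63855323  0.68793555  5.30875195]
17.6
```

View pics/t1.png

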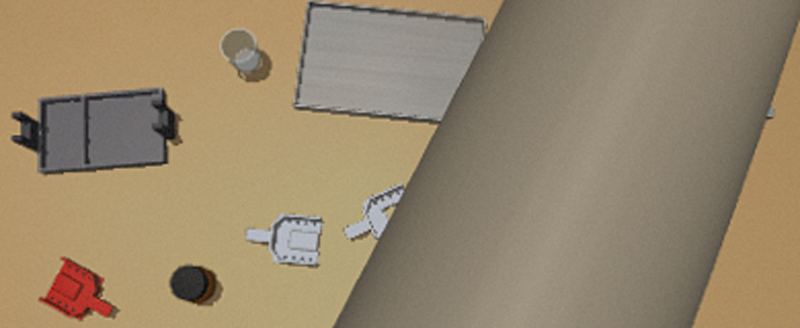

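The bar is off; the carrier and beaker are undisturbed, and the arm hides the stand. Next, a wrist look at the two casts.

```bash
python3 - <<'E'
from station import ctrl,jaws,eyes
import cv2,numpy as np,pickle
from h import *
jaws.move_gripper(1.0)
ctrl.movep([425,-165,220],[180,0,90])
f=eyes.grab_frame("wrist");pickle.dump(f,open("w5.pkl","wb"))
S=3;b=cv2.resize(f["frame"],None,fx=S,fy=S,interpolation=cv2.INTER_CUBIC);h=cv2.cvtColor(b,cv2.COLOR_RGB2HSV)
m=((h[...,1]<75)&(h[...,2]>120)).astype(np.uint8)*255
for n,X,z in(("full",(436,-127,30),30),("half",(372,-220,35),30)):
    u,v=project(f,X)[0].astype(int);print(n,u,v)
    try:
        c=blob(m,[max(0,k)*S for k in(u-62,v-62,u+62,v+62)]);r=rect(on_plane(f,(c+.5)/S-.5,z));print(np.round(r[0],1),np.round(r[1],1),r[2])
        cv2.drawContours(b,[c.reshape(-1,1,2)],-1,(255,0,0),2)
        cv2.drawContours(b,[cv2.boxPoints(cv2.minAreaRect(c)).astype(int).reshape(-1,1,2)],-1,(0,0,255),2)
    except Exception as e:print(e)
print(ctrl.read_clock());cv2.imwrite("pics/w5.png",cv2.resize(b,(768,576))[:,:,::-1])
E
```

```text
full 267 133
[ 435.4 -126.7] [60.7 60.6] 82.6495590209961
half 211 214
[ 371.1 -223. ] [54.  29.2] 2.571042060852051
18.7833
```

View pics/w5.png

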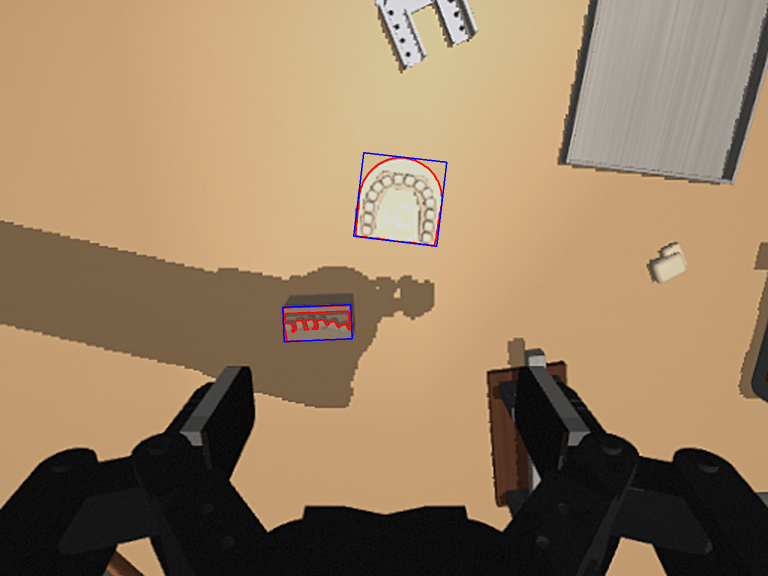

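Both casts are well fitted: the full cast at wrist crop (400,200) with its round front towards +y, the half cast at (318,323). Carrying the full cast now.

```bash
cat > pp.py <<'E'
from station import ctrl,jaws,eyes,kinematics
import numpy as np
CAR=(np.array([555.5,349.5]),4.5)
def local(frame,q):
    a=np.radians(frame[1]);return frame[0]+np.array([[np.cos(a),-np.sin(a)],[np.sin(a),np.cos(a)]])@q
def pick(p,yaw,z,up=150):
    D=[180,0,yaw];ctrl.movep([*p,110],D)
    hit=ctrl.move_straight([*p,z],D,feed=90,force_limit=12)
    jaws.move_gripper(0.0);print("pick hit",hit,"w",round(ctrl.read_gripper_width()*85,1),"F",round(ctrl.read_grasp_force(),1),"z",ctrl.read_ee_pos()[2])
    ctrl.move_straight([*p,up],D,feed=120);print("after lift w",round(ctrl.read_gripper_width()*85,1))
def place(p,yaw,z,rel,up=150):
    D=[180,0,yaw];ctrl.movep([*p,up],D)
    h1=ctrl.move_straight([*p,z+4],D,feed=90,force_limit=12)
    h2=ctrl.move_straight([*p,z-2],D,feed=12,force_limit=4)
    print("place",h1,h2,"z",round(ctrl.read_ee_pos()[2],2),"expected",z)
    jaws.move_gripper(rel);ctrl.move_straight([*p,z+50],D,feed=80);ctrl.move_straight([*p,up],D,feed=250)
    print("t",ctrl.read_clock())
E
python3 - <<'E'
from pp import *
pick(local(([435.4,-126.7],-7.35),[0,-10]),82.65,8)
ctrl.movep([500,100,160],[180,0,90])
place(local(CAR,[0,-37]),94.5,12,0.8)
import cv2
f=eyes.grab_frame("wrist");cv2.imwrite("pics/w6.png",f["frame"][:,:,::-1])
E
```

```text
pick hit False w 58.6 F 63.9 z 8.691401513440423
after lift w 58.4
place False True z 12.8 expected 12
t 27.7167
```

View pics/w6.png

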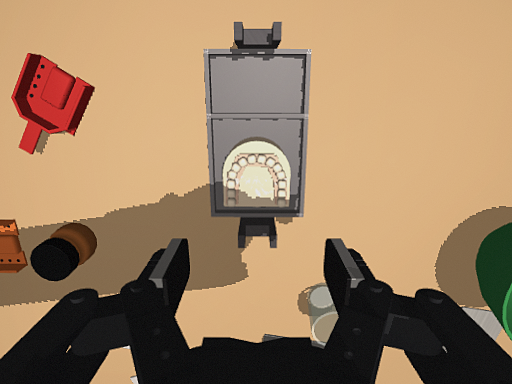

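The full cast sits on the wide-bay floor, around (258,175). Contact came at z = 12.8 against 12.7 expected. Next the half cast, then a look.

```bash
python3 - <<'E'
from pp import *
import cv2
ctrl.movep([500,100,200],[180,0,90]);jaws.move_gripper(1.0)
pick(np.array([371.3,-221.5]),92.4,8)
ctrl.movep([480,50,160],[180,0,90])
place(local(CAR,[0,48]),94.5,12,0.75)
f=eyes.grab_frame("wrist");cv2.imwrite("pics/w7.png",f["frame"][:,:,::-1])
E
```

```text
pick hit False w 52.2 F 62.3 z 8.60647879803225
after lift w 52.3
place False True z 12.78 expected 12
t 39.3917
```

View pics/w7.png

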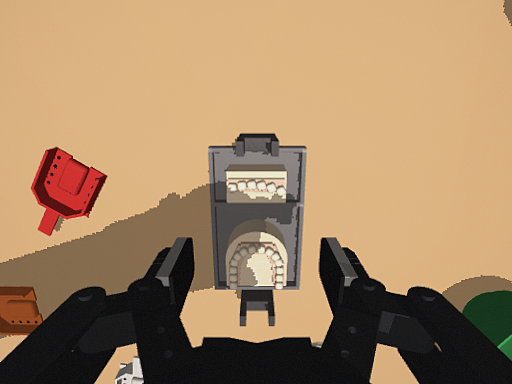

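Both casts are upright in their bays: the half cast at (257,185) in the narrow bay, the full cast at (257,255). Now the trays.

```bash
python3 - <<'E'
from pp import *
from h import *
import cv2,pickle
f=pickle.load(open("f0.pkl","rb"))["top"];S=4
h=cv2.cvtColor(cv2.resize(f["frame"],None,fx=S,fy=S,interpolation=cv2.INTER_CUBIC),cv2.COLOR_RGB2HSV)
m=(h[...,1]<50).astype(np.uint8)*255
c=blob(m,[int(v*2.56) for v in(270,295,350,350)]);r=rect(on_plane(f,(c+.5)/S-.5,18));print(r)
a=r[2]%180; o=r[0]-14*np.array([np.cos(np.radians(a)),np.sin(np.radians(a))]);print(o,a)
ctrl.movep([480,150,200],[180,0,90]);jaws.move_gripper(1.0)
DISH=(np.array([638,2.]),-5.7)
q=local(DISH,[-14,53]);print([None if (s:=kinematics.solve_ik([*q,3],[180,0,y])) is None else np.round(s) for y in(-5.7,174.3)])
pick(o,a,0)
f=eyes.grab_frame("wrist");cv2.imwrite("pics/w8.png",f["frame"][:,:,::-1])
E
```

```text
(array([424.69790649, 125.59545898]), (87.36968994140625, 57.93239974975586), 85.18668365478516)
[423.52317433 111.6448316 ] 85.18668365478516
[array([-49.,  53.,  64.,  93., -51.,  68., -68.]), array([-32.,  38.,  33.,  93., -24.,  57.,  94.])]
pick hit False w 54.4 F 62.3 z 0.6261020302816972
after lift w 54.0
```

View pics/w8.png

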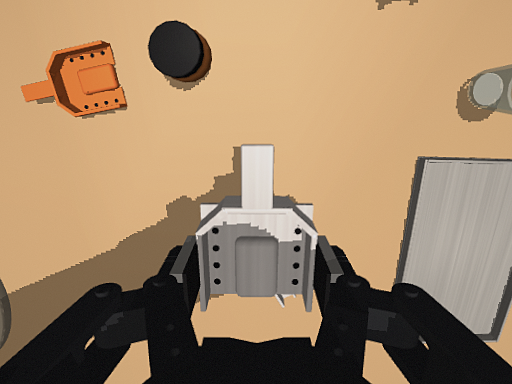

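The upper tray is held squarely, with its palate at (257,265). The orange decoy and the jar are untouched. Placing it with the handle towards -x, then picking the lower tray.

```bash
python3 - <<'E'
from pp import *
import cv2
DISH=(np.array([638,2.]),-5.7)
ctrl.movep([530,80,160],[180,0,130])
place(local(DISH,[14,53]),174.3,3.6,0.78)
ctrl.movep([530,40,180],[180,0,140]);jaws.move_gripper(1.0)
pick(np.array([452,2.2]),115.5,0)
ctrl.movep([540,-20,160],[180,0,145])
place(local(DISH,[14,-53]),174.3,3.6,0.78)
ctrl.movep([430,250,300],[180,0,153])
for n in("top","scene"):
    f=eyes.grab_frame(n);cv2.imwrite(f"pics/end_{n}.png",cv2.resize(f["frame"],(800,600),interpolation=cv2.INTER_CUBIC)[:,:,::-1])
print(ctrl.read_clock())
E
```

```text
place False True z 3.77 expected 3.6
t 50.1833
pick hit False w 54.5 F 62.6 z 0.6124088610612761
after lift w 54.2
place False True z 3.76 expected 3.6
t 59.9667
61.55
```

View pics/end_top.png

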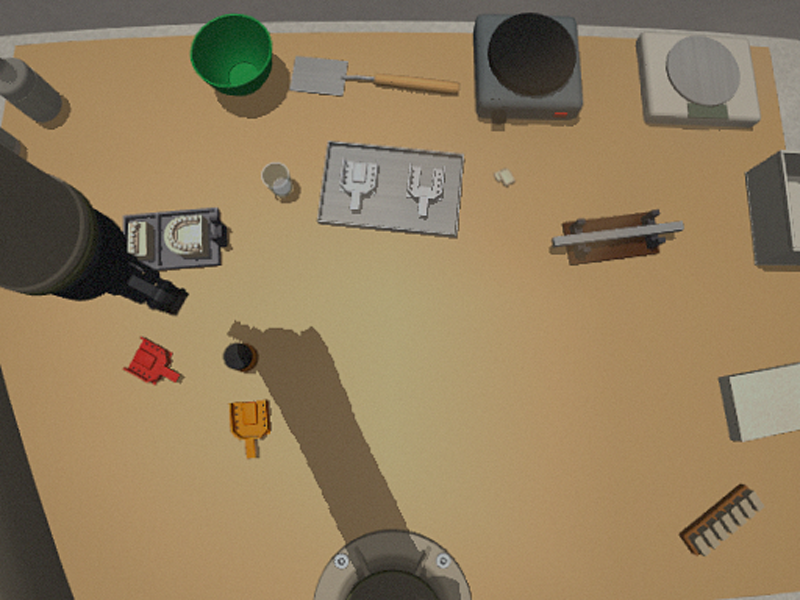

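View pics/end_scene.png

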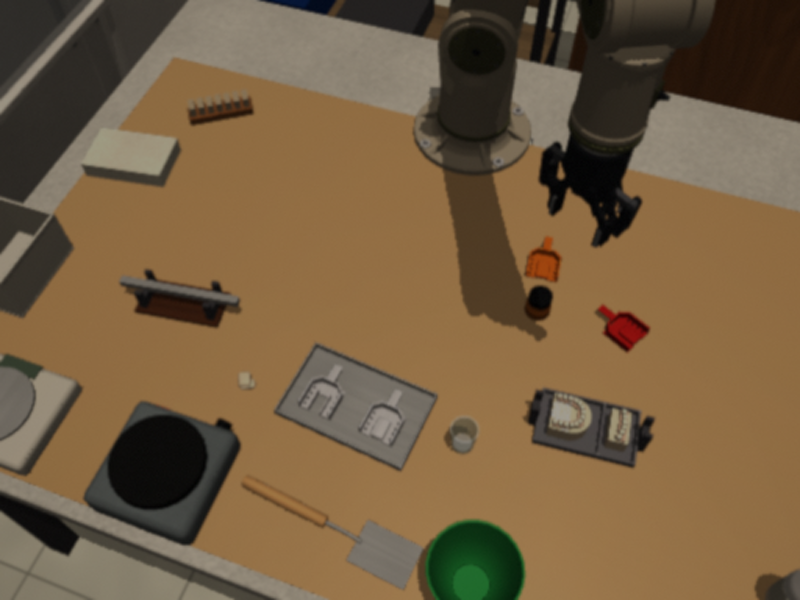

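Everything is in place and the jar and beaker have not moved. I check the bar's centring from its end pixels, (552,243) and (684,227), against the stand centre before handing in.

```bash
python3 - <<'E'
import cv2,numpy as np
from h import *
from station import eyes
f=eyes.grab_frame("top");S=4
b=cv2.resize(f["frame"],None,fx=S,fy=S,interpolation=cv2.INTER_CUBIC);h=cv2.cvtColor(b,cv2.COLOR_RGB2HSV)
m=((h[...,1]<70)&(h[...,2]>105)).astype(np.uint8)*255
c=blob(m,[int(v*2.56) for v in(540,210,695,260)]);r=rect(on_plane(f,(c+.5)/S-.5,44));print(r)
# fork prong tops seen initially, bar vs stand centre in stand axes
a=np.radians(8.);d=r[0]-[558.5,-349.7];print("along x,y:",d@[np.cos(a),np.sin(a)],d@[-np.sin(a),np.cos(a)])
E
```

```text
(array([ 558.54980469, -348.92163086]), (211.24102783203125, 15.297224044799805), -82.31489038467407)
along x,y: 0.15764803869730334 0.7638626328530213
```

```bash
python3 -c "
from station import order,ctrl
ctrl.pause(0.5);print(order.close_job())"
```

```text
the job is handed in; nothing more can be done
None
```

I parked the bar in the stand, centred to within about 1 mm by camera, put both casts in their bays and both trays in the dish, left the jar and beaker in place, and handed the job in at about 62 s of the 122 s allowed.

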